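Dock the microscope objective with its key on the mark

ROBOT

A 7-joint arm with a two-finger parallel gripper is mounted at the origin on the work surface. World frame = base frame: x ahead of the robot, y to its left, z up, the work surface at z = 0. Lengths are in m, angles in rad, forces in N, time in s.
With the tool pointing down it reaches from about 0.4 to 0.85 m from the base axis. Payload 4.4 kg.
Tool frame: the origin (TCP) lies midway between the tips of the shut fingers; the grasp point (between the pads) lies 19 mm behind it (ctrl.tcp_to_grasp is the distance from the TCP to the grasp point, in m); z points along the fingers, y is the line along which they close (so a half turn about z gives the same grasp; the last joint's range is limited). The gripper opens to 94 mm and grips with 3 to 60 N. Pads are 16 mm wide; open, the fingers measure 119 mm over their backs; the gripper's body (75 mm by 177 mm) begins 78 mm behind the grasp point.
Start: joints at [-1.262, 0.628, 0.038, 1.517, -0.027, 0.996, -0.02], TCP at [0.238, 0.605, 0.205] pointing down, gripper open.
Joint ranges: [-3.06, 3.06], [-0.37, 2.12], [-1.25, 1.32], [0.18, 2.47], [-1.1, 4.24], [0.23, 1.98], [-2.94, 2.94]. Speed limits (rad/s): [2.57, 2.57, 3.14, 3.14, 3.14, 3.14, 3.14].

INTERFACE

Orientations are given as a unit quaternion [x, y, z, w].
In Python, from bench import ctrl, vision gives the robot as it stands. The module is installed in compiled form; this text tells all that it offers.
- The arm moves only by the shell command python3 -m pendant 'ROWS' [FORCE]. ROWS is text: rows parted by semicolons, each of 5 numbers parted by spaces: the opening, from -1 (shut) to 1 (fully open), then the shift along the tool's x, y, z in m, then the turn about the tool's z in rad. In form: hand x y z roll; .... A call has 1 to 10 rows; each row shifts and turns the commanded pose from where the row before left it, along the tool's axes as they then stand; what a row does not reach is not made up. A row lasts 1/10 s, in which the tool goes at most 50 mm and 8.59 degrees, less where a joint would pass 70% of its speed; a pose out of reach is approached as far as the arm can. A call with a gripper value outside its range is refused whole. The fingers move at their own pace and stop on an object; FORCE is the grip in N (left out, the last holds). Time passes only in rows, so rows that do not move let the fingers close. It gives the time, the measured TCP pose, the force, the opening and the grip force at its end, in the units of the state.
- ctrl.state(): the state, without advancing time (a new reading comes with each control period).
- vision.capture(name): name is "scene" or "side" or "wrist"; returns the picture (480x640x3 uint8, red, green, blue); there is no depth.
- vision.calibration(name): a dict with "fx", "fy", "cx", "cy" (pixels), "rvec" (rotation vector, rad) and "tvec" (3), from world to camera coordinates, as OpenCV has them. Camera axes: x right, y down, z forward; pixel columns grow to the right and rows downward; lengths in m; the calibration is good to about 2 mm. A picture is of the moment at which its call begins: read the wrist's pose just before it. calibration takes no time and is no camera call; for the wrist camera it gives the pose at the moment of the call.
- ctrl.sign_off(): hands the job in; it is judged then, once.
The state is a dict: "clock": time; "qpos": joint angles; "qvel": joint speeds; "joint_torque": joint torques, N m; "tcp_pos": TCP position; "tcp_rot": TCP orientation; "force": force on the tool from outside, world axes, zero at the start; "torque": the same for the moment, N m; "finger_gap": opening from 0.0 (shut) to 1.0 (fully open); "finger_force": force on a finger pad.
Only numpy, scipy, OpenCV 4.12 (cv2) and the standard library are available. Lean on these libraries where they do the work, as an engineer would, in place of code of your own. Each camera call takes 0.05 s, during which the arm holds its last target. There are 200 camera calls.

TASK

Pick up the short, wide microscope objective and set it down gently, upright, in the round seat of the metal docking plate, turned so that the key sticking out of its foot points squarely at the raised index bar on the plate. Do not drop it, leave the tall slim objective where it stands, and let go when done.

Things in the scene. Friction and masses are not known exactly. Their poses are not given: they have to be found in the camera images.
- objective: Short wide objective, upright, lens up, about 0.25 kg: aluminium foot 60 mm across, 18 mm high; above it a black barrel 46 mm across up to 58 mm, thin white band at its bottom. A steel key 12 mm wide (9 to 17 mm above the underside) sticks out of the foot to 52 mm from the axis. Origin: centre of the underside; z up the axis, +x along the key.
- objective_key (a point): Outer tip of the short objective's key, 52 mm from its axis and 13 mm above its underside.
- dock: Fixed aluminium plate 165 x 120 mm, 12 mm thick. Round seat: dark floor level with the plate top, 12 mm above the origin, in a dark lip 5 mm high, 80 mm inside diameter; the key passes over the lip. Dark raised index bar 8 mm wide, 14 mm high, lies radially 68 to 98 mm from the seat centre. Origin: on the seat axis at bench level; +x from seat centre to bar. Plate x -60 to 105 mm, y +-60 mm.
- tall_objective: Another objective, to be left where it stands: same style but tall and slim, foot 42 mm across, barrel 33 mm across, 90 mm high, with a key reaching 43 mm from its axis. Stands upright; origin at the centre of its underside, +x along its key.
Not all that is in view belongs to the job. What is shaped like the objective but green or orange is not meant. Several things have the shape of the dock; the one meant has the colours described above.

How it is judged:
By the outcome, as a careful person would: the job done as asked, in the order asked, and still so for the second after the job is handed in, with the robot touching nothing.
It also fails if it takes over 38 s, if anything falls off the work surface, if the arm or the gripper's body presses on something with over 40 N, if the wrist force passes 120 N, or if a joint passes its speed limit or range.

## Working session

There is one attempt and no reset: what is moved stays moved. The work goes in short steps, Python scripts to look and compute and a shell command to move; the robot and the scene stay as the last step left them, time stands still between calls to the robot, and variables do not carry over. Pictures are saved under pics/ and viewed, at most 10 in all, crops included, and the job is handed in when it is done.

```bash
mkdir -p pics; python3 - <<'E'
from bench import ctrl, vision
import cv2,numpy as np
s=ctrl.state();print({k:np.round(v,3) for k,v in s.items()},ctrl.tcp_to_grasp)
for n in("scene","side","wrist"):
    im=vision.capture(n);cv2.imwrite(f"pics/{n}0.png",im[:,:,::-1]);c=vision.calibration(n)
    R=cv2.Rodrigues(np.array(c["rvec"]))[0];print(n,c["fx"],c["cx"],c["cy"],"pos",np.round(-R.T@np.array(c["tvec"]).ravel(),3),"fwd",np.round(R[2],2))
E
```

```text
{'clock': np.float64(0.0), 'qpos': array([-1.262,  0.629,  0.038,  1.518, -0.027,  0.996, -0.02 ]), 'qvel': array([ 0.001, -0.001,  0.   , -0.001,  0.001,  0.002,  0.002]), 'joint_torque': array([-1.0000e-03, -5.4974e+01,  1.1430e+00, -1.8663e+01, -5.2000e-02,
        2.4000e-02,  0.0000e+00]), 'tcp_pos': array([0.238, 0.604, 0.205]), 'tcp_rot': array([ 0.186,  0.982, -0.001, -0.   ]), 'force': array([-0.818, -0.385, -0.466]), 'torque': array([-0.026, -0.012,  0.059]), 'finger_force': np.float64(0.0), 'finger_gap': np.float64(1.002)} 0.0188
scene 485.04841979228985 317.1199210917619 238.58227273327464 pos [ 1.404 -0.013  0.711] fwd [-0.79  0.01 -0.61]
side 566.7654805339487 315.72639710046565 238.0999157142102 pos [ 0.088 -0.561  0.841] fwd [ 0.42  0.53 -0.73]
wrist 391.31347936003107 314.2794857804798 240.99319933446904 pos [0.163 0.633 0.384] fwd [ 0.26 -0.1  -0.96]
```

View pics/scene0.png

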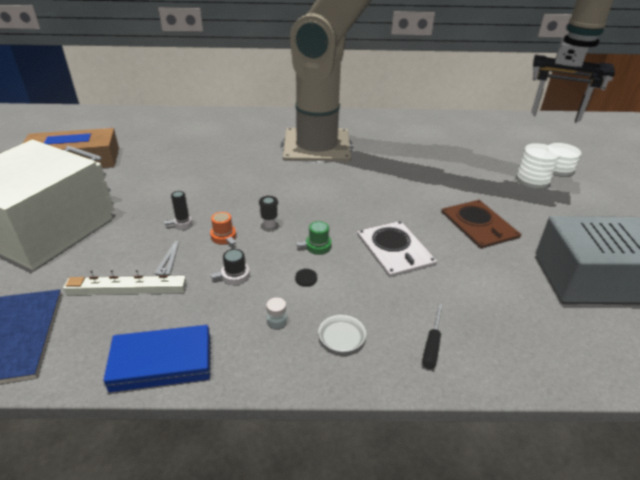

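View pics/side0.png

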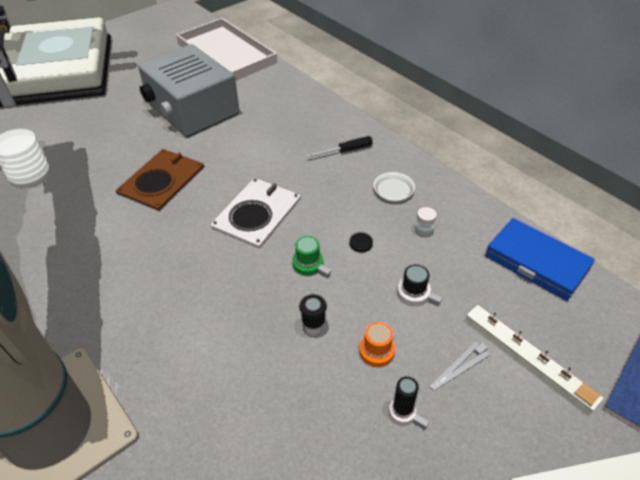

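Scene view: there are four short, objective-like things.
- Black and aluminium with a key: scene (234,264), side (415,283). This fits.
- Green: scene (318,237). Wrong colour.
- Orange: scene (222,228). Wrong colour.
- Black jar without a key: scene (269,210).

The tall objective is at scene (180,208). The plates are silver-white at scene (396,246), side (255,212), and brown at scene (480,222), side (160,180). The pale one fits an aluminium plate with a dark seat and bar. I'll confirm both in an enlarged crop and measure.

```bash
cat > h.py <<'E'
import cv2,numpy as np,json
from bench import vision
def cal(n):
    c=vision.calibration(n);K=np.array([[c["fx"],0,c["cx"]],[0,c["fy"],c["cy"]],[0,0,1.]])
    return K,cv2.Rodrigues(np.array(c["rvec"],float))[0],np.array(c["tvec"],float).ravel()
def ray(n,uv,z,c=None):
    K,R,t=c or cal(n);uv=np.atleast_2d(np.array(uv,float));o=-R.T@t
    d=(np.linalg.inv(K)@np.c_[uv,np.ones(len(uv))].T).T@R
    return o+d*((z-o[2])/d[:,2])[:,None]
def proj(n,P,c=None):
    K,R,t=c or cal(n);p=(K@(R@np.atleast_2d(P).T+t[:,None])).T;return p[:,:2]/p[:,2:]
E
python3 - <<'E'
import cv2,numpy as np
a=cv2.imread("pics/scene0.png");b=cv2.imread("pics/side0.png")
f=lambda im,x,y,w,h:cv2.resize(im[y:y+h,x:x+w],(400,300),interpolation=cv2.INTER_CUBIC)
cv2.imwrite("pics/crop0.png",np.vstack([np.hstack([f(a,194,234,80,60),f(b,370,250,80,60)]),np.hstack([f(a,340,205,120,90),f(b,195,165,120,90)])]))
for im,pts in((a,[(380,262),(370,235)]),(b,[(230,228),(275,190),(220,215)])):
    print([im[y,x,::-1] for x,y in pts])
E
```

```text
[array([146, 142, 142], dtype=uint8), array([227, 222, 222], dtype=uint8)]
[array([238, 232, 232], dtype=uint8), array([183, 175, 176], dtype=uint8), array([236, 230, 230], dtype=uint8)]
```

View pics/crop0.png

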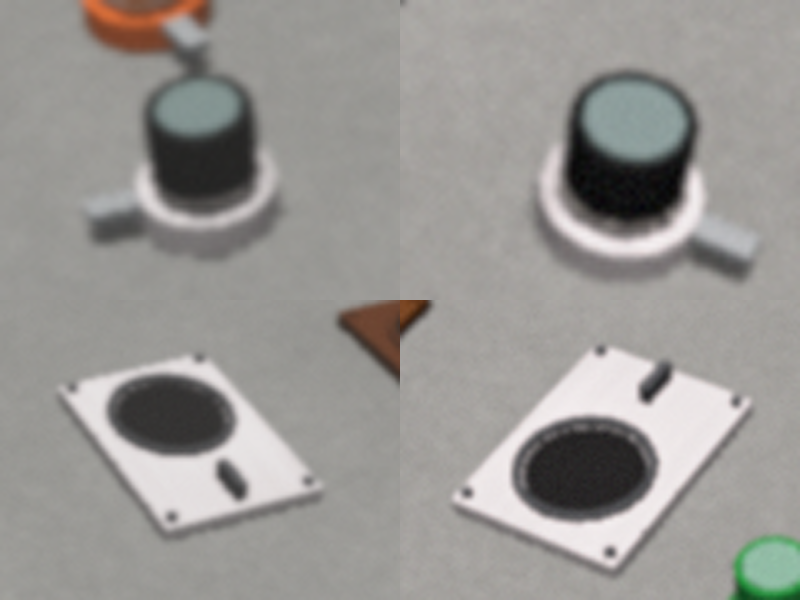

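Crop confirms it. Top row: black barrel, aluminium foot and steel key (scene key tip about (212,276), side about (443,300)). Bottom row: aluminium plate with dark seat and bar (scene bar about (409,258), side about (272,189)).

```bash
cat > m.py <<'E'
from h import *
def big(mask,near):
    n,l,s,c=cv2.connectedComponentsWithStats(mask.astype(np.uint8))
    i=1+np.argmin([np.hypot(*(c[k]-near))+(1e4 if s[k][4]<25 else 0) for k in range(1,n)]);return (l==i).astype(np.uint8),c[i]
def hull(m):
    m=cv2.resize(m*255,None,fx=4,fy=4,interpolation=cv2.INTER_LINEAR)
    p=max(cv2.findContours((m>127).astype(np.uint8),cv2.RETR_EXTERNAL,cv2.CHAIN_APPROX_NONE)[0],key=cv2.contourArea)
    return (p[:,0]+.5)/4-.5
def fitdock(im,n,c,near,nbar,thr=185):
    mn=im.min(2).astype(int);white,_=big(mn>thr,near)
    W=ray(n,hull(white),.012,c)[:,:2]
    (ct,sz,_)=r=cv2.minAreaRect((W*1000).astype(np.float32));print(n,"plate mm",np.round(ct,1),np.round(sz,1),np.round(r[2],1))
    seat,_=big(mn<95,near);S=ray(n,hull(seat),.017,c)[:,:2]*1000
    e=cv2.fitEllipse(S.astype(np.float32));print(" seat ell z17",np.round(e[0],1),np.round(e[1],1))
    b,bc=big(mn<110,nbar);print(" bar px",bc.round(1),"world z20",np.round(ray(n,bc,.020,c)[0,:2]*1000,1))
    box=cv2.boxPoints(r)
    for i in range(2):
        a=box[(i+1)%4]-box[i];L=np.linalg.norm(a);print("  edge",round(float(L),1),"dir deg",round(float(np.degrees(np.arctan2(a[1],a[0]))),2))
def fitobj(im,n,c,near,thr=185):
    i16=im.astype(int);mn=i16.min(2)
    # lens: bluish-green (b > r) (im is RGB)
    lens,lc=big((i16[:,:,1]-i16[:,:,0]>8)&(mn>80),near);L=ray(n,hull(lens),.058,c)[:,:2]*1000
    e=cv2.fitEllipse(L.astype(np.float32));print(n,"lens z58",np.round(e[0],1),np.round(e[1],1),lc.round(1))
    foot,fc=big(mn>thr,near);F=ray(n,hull(foot),.018,c)[:,:2]*1000
    ce,r=cv2.minEnclosingCircle(F.astype(np.float32));print(" foot z18",np.round(ce,1),round(r,1))
    return np.array(e[0]),np.array(ce)
E
python3 - <<'E'
from m import *
for n,d,b,o in(("scene",(391,240),(409,258),(234,262)),("side",(250,214),(272,189),(416,284))):
    im=cv2.imread(f"pics/{n}0.png")[:,:,::-1];c=cal(n)
    fitdock(im,n,c,d,b);fitobj(im,n,c,o)
# key tip guesses, top-face end centre at z=.017
for n,p in(("scene",(194+92/5,234+207/5)),("side",(370+352/5,250+242/5)),):print(n,"key",np.round(ray(n,p,.017)*1000,1))
E
```

```text
scene plate mm [523.2 182.9] [166.9 120.8] 21.5
 seat ell z17 [506.4 173.5] [81.7 86.7]
 bar px [409.1 258.9] world z20 [582.5 204.4]
  edge 120.8 dir deg -68.47
  edge 166.9 dir deg 21.53
scene lens z58 [ 620.5 -176.5] [35.  36.2] [233. 255.]
 foot z18 [ 632.5 -192.5] 20.9
side plate mm [524.7 182.1] [168. 122.] 21.5
 seat ell z17 [502.5 170.9] [79.8 86.5]
 bar px [271.2 189.2] world z20 [580.6 203.2]
  edge 122.0 dir deg -68.45
  edge 168.0 dir deg 21.55
side lens z58 [ 623.  -177.1] [36.5 37.5] [416.5 273.4]
 foot z18 [ 623.2 -178.8] 31.4
scene key [[ 639.6 -221.2   17. ]]
side key [[ 641.4 -224.9   17. ]]
```

Both views agree and the sizes fit:
- **Dock:** seat at about (503,174) mm, bar direction 21.5°. Plate measures 167x121 mm against 165x120 given.
- **Objective:** at about (622,-177) mm, key at about -68°, tip at about 50 mm.

Moving above the objective.

```bash
python3 -m pendant '1 -0.015 -0.014 0 0; 1 -0.03 -0.028 0 0; 1 -0.033 -0.03 0 0; 1 -0.033 -0.03 0 0; 1 -0.033 -0.03 0 0; 1 -0.033 -0.03 0 0; 1 -0.033 -0.03 0 0; 1 -0.033 -0.03 0 0; 1 -0.033 -0.03 0 0; 1 -0.033 -0.03 0 0' && python3 -m pendant '1 -0.033 -0.03 0 0; 1 -0.033 -0.03 0 0; 1 -0.033 -0.03 0 0; 1 -0.033 -0.03 0 0; 1 -0.033 -0.03 0 0; 1 -0.033 -0.03 0 0; 1 -0.033 -0.03 0 0; 1 -0.033 -0.03 0 0; 1 -0.033 -0.03 0 0; 1 -0.03 -0.027 0 0'
```

```text
clock: 1.15
tcp_pos: [0.4227, 0.2276, 0.2055]
tcp_rot: [0.186, 0.983, 0.0, 0.0]
force: [1.2, -0.5, -0.2]
finger_gap: 1.006
finger_force: 0.0
clock: 2.15
tcp_pos: [0.6182, -0.1691, 0.2052]
tcp_rot: [0.187, 0.982, -0.0, -0.0]
force: [1.0, 0.6, 0.6]
finger_gap: 0.998
finger_force: 0.0
```

```bash
python3 -m pendant '1 -0.01 -0.01 0 0.14; 1 0 0 0 0.14; 1 0 0 0 0.14; 1 0 0 0 0.14; 1 0 0 0 0.14; 1 0 0 0 0.14; 1 0 0 0 0.14; 1 0 0 0 0.14; 1 0 0 0 0.14; 1 0 0 0 0.14'; python3 -m pendant '1 0 0 0 0.14; 1 0 0 0 0.14; 1 0 0 0 0.14; 1 0 0 0 0.13; 1 0 0 0 0; 1 0 0 0 0'; cat > w.py <<'E'
import sys
from m import *
from bench import ctrl
from scipy.spatial.transform import Rotation as Ro
def look(name):
    s=ctrl.state();c=cal("wrist");im=vision.capture("wrist");cv2.imwrite(f"pics/{name}.png",im[:,:,::-1])
    R=Ro.from_quat(s["tcp_rot"]).as_matrix()
    print("t",round(s["clock"],2),"tcp",np.round(np.array(s["tcp_pos"])*1000,1),"y-yaw",round(np.degrees(np.arctan2(R[1,1],R[0,1])),2),"tilt",np.round(R[:,2],3),"q7",round(s["qpos"][6],2))
    return im,c,s,R
E
python3 - <<'E'
from w import *
im,c,s,R=look("w1");np.savez("w1.npz",K=c[0],R=c[1],t=c[2])
print("expected px",proj("wrist",[[.622,-.177,.058],[.641,-.223,.017]],c).round(0))
E
```

```text
clock: 3.15
tcp_pos: [0.6232, -0.1795, 0.2051]
tcp_rot: [0.777, 0.629, -0.0, -0.0]
force: [-0.5, 0.1, -0.0]
finger_gap: 0.999
finger_force: 0.0
clock: 3.75
tcp_pos: [0.6233, -0.1794, 0.2051]
tcp_rot: [0.917, 0.399, -0.0, -0.0]
force: [-0.7, 0.7, -0.0]
finger_gap: 1.001
finger_force: 0.0
t 3.75 tcp [ 623.3 -179.4  205.1] y-yaw -43.0 tilt [-0.001  0.    -1.   ] q7 -0.12
expected px [[310. 225.]
 [357. 236.]]
```

View pics/w1.png

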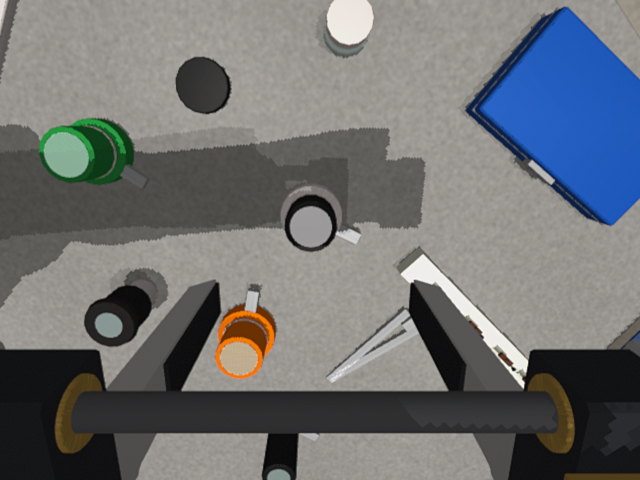

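Wrist view: the objective lies in the arm's shadow, lens at about (311,226) and lit key at about (348,236), close to the predicted pixels. Measuring it here.

```bash
cat >> m.py <<'E'
def keyfit(K,z=.017): pass
E
sed -i '/keyfit/d' m.py
python3 - <<'E'
from m import *
d=np.load("w1.npz");c=(d["K"],d["R"],d["t"]);im=cv2.imread("pics/w1.png")[:,:,::-1];mn=im.min(2).astype(int)
print(im[226,311],im[236,350],im[200,305],im[240,322],im[190,300])
lens,lc=big((mn>110)&(np.hypot(*(np.indices(mn.shape)[::-1]-np.array([311,226])[:,None,None]))<22),(311,226))
e=cv2.fitEllipse((ray("w",hull(lens),.058,c)[:,:2]*1000).astype(np.float32));print("lens",np.round(e[0],1),np.round(e[1],1))
bl,_=big(mn<60,(311,222));B=(ray("w",hull(bl),.058,c)[:,:2]*1000).astype(np.float32);print("black area",bl.sum())
key,kc=big(mn>190,(348,236));k=ray("w",hull(key),.017,c)[:,:2]*1000
r=cv2.minAreaRect(k.astype(np.float32));print("key px",kc,key.sum(),"w",np.round(r[0],1),np.round(r[1],1),round(r[2],1))
v=k.mean(0)-np.array(e[0]);u=v/np.linalg.norm(v);print("dir",np.degrees(np.arctan2(v[1],v[0])),"reach",((k-e[0])@u).max(),((k-e[0])@u).min())
E
```

```text
[155 154 154] [205 204 205] [11 13 10] [156 154 154] [148 140 140]
lens [ 621.2 -178.4] [35.6 35.7]
black area 893
key px [350.07317073 235.84756098] 164 w [ 635.5 -215.9] [10.7 22.8] 21.0
dir -70.42513505632036 reach 51.57487656666297 28.805031671020345
```

The axis is at (621.3,-178.3) and the key at about -69.3° with 51.6 mm reach (52 given). The sizes match, so I'll descend and grip.

```bash
python3 -m pendant '1 0 -0.002 0.02 0; 1 0 0 0.035 0; 1 0 0 0.035 0; 1 0 0 0.035 0; 1 0 0 0.025 0; 1 0 0 0.015 0; 1 0 0 0.01 0; 1 0 0 0.007 0; 1 0 0 0 0; 1 0 0 0 0' 25; python3 -m pendant '-1 0 0 0 0; -1 0 0 0 0; -1 0 0 0 0; -1 0 0 0 0; -1 0 0 0 0; -1 0 0 0 0; -1 0 0 0 0; -1 0 0 0 0' 25
```

```text
clock: 4.8
tcp_pos: [0.6227, -0.1786, 0.0244]
tcp_rot: [0.918, 0.397, 0.001, 0.0]
force: [0.2, 0.2, 1.1]
finger_gap: 0.999
finger_force: 0.0
clock: 5.6
tcp_pos: [0.6214, -0.1778, 0.0234]
tcp_rot: [0.918, 0.397, -0.0, -0.001]
force: [-2.0, 0.8, 2.8]
finger_gap: 0.486
finger_force: 25.0
```

Gripped: 0.486 x 94 = 46 mm, which is the barrel. Lifting and checking.

```bash
python3 -m pendant '-1 0 0 -0.005 0; -1 0 0 -0.01 0; -1 0 0 -0.02 0; -1 0 0 -0.03 0; -1 0 0 -0.025 0; -1 0 0 -0.01 0; -1 0 0 0 0; -1 0 0 0 0'; python3 - <<'E'
from w import *
im,c,s,R=look("w2");np.savez("w2.npz",K=c[0],R=c[1],t=c[2])
si=vision.capture("side");cv2.imwrite("pics/s2.png",si[:,:,::-1])
f=cv2.resize(im[150:390,200:440],(400,400));g=cv2.resize(si[150:330,320:500],(400,400));cv2.imwrite("pics/c2.png",np.hstack([f,g])[:,:,::-1])
E
```

```text
clock: 6.4
tcp_pos: [0.6214, -0.1778, 0.1226]
tcp_rot: [0.918, 0.397, -0.0, -0.001]
force: [-0.1, 0.7, -3.1]
finger_gap: 0.486
finger_force: 25.0
t 6.4 tcp [ 621.4 -177.8  122.6] y-yaw -43.19 tilt [-0.001  0.001 -1.   ] q7 -0.07
```

View pics/c2.png

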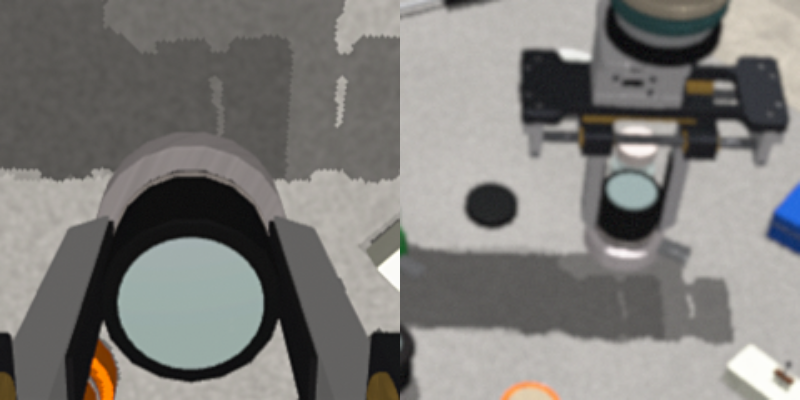

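Held upright between the pads, with the key visible in the side view at about (444,262). Carrying it over to the dock and turning it about +91°.

```bash
python3 -m pendant '-1 0.006 -0.012 0 0; -1 0.012 -0.023 0 0; -1 0.016 -0.03 0 0; -1 0.016 -0.03 0 0; -1 0.016 -0.03 0 0; -1 0.016 -0.03 0 0; -1 0.016 -0.03 0 0; -1 0.016 -0.03 0 0; -1 0.016 -0.03 0 0; -1 0.016 -0.03 0 0'; python3 -m pendant '-1 0.015 -0.028 0 0; -1 0.01 -0.018 0 0; -1 0.0046 -0.006 0 0; -1 0 0 0 -0.08; -1 0 0 0 -0.13; -1 0 0 0 -0.13; -1 0 0 0 -0.13; -1 0 0 0 -0.13; -1 0 0 0 -0.13; -1 0 0 0 -0.13'; python3 -m pendant '-1 0 0 0 -0.13; -1 0 0 0 -0.13; -1 0 0 0 -0.13; -1 0 0 0 -0.13; -1 0 0 0 -0.13; -1 0 0 0 -0.13; -1 0 0 0 -0.078; -1 0 0 0 0; -1 0 0 0 0'; python3 - <<'E'
from w import *
im,c,s,R=look("w3");np.savez("w3.npz",K=c[0],R=c[1],t=c[2])
a=vision.capture("scene");b=vision.capture("side");cv2.imwrite("pics/a3.png",a[:,:,::-1]);cv2.imwrite("pics/b3.png",b[:,:,::-1])
f=lambda i,x,y,w,h:cv2.resize(i[y:y+h,x:x+w],(400,300),interpolation=cv2.INTER_CUBIC)
cv2.imwrite("pics/c3.png",np.vstack([np.hstack([f(a,350,180,120,90),f(b,190,120,120,90)]),np.hstack([f(im,0,0,640,480),f(a,380,210,60,45)])])[:,:,::-1])
P=np.array(s["tcp_pos"]);th=np.radians(21.5);z=P[2]-.0232
print([proj(n,[[P[0]+.052*np.cos(th),P[1]+.052*np.sin(th),z+.017]]).round(1) for n in("scene","side")])
E
```

```text
clock: 7.5
tcp_pos: [0.5197, 0.1184, 0.1229]
tcp_rot: [0.918, 0.397, -0.001, -0.0]
force: [0.3, 0.2, -2.8]
finger_gap: 0.486
finger_force: 25.0
clock: 8.5
tcp_pos: [0.5038, 0.1724, 0.1232]
tcp_rot: [0.667, 0.745, -0.0, 0.0]
force: [-0.1, -0.2, -3.5]
finger_gap: 0.484
finger_force: 25.0
clock: 9.4
tcp_pos: [0.5038, 0.1727, 0.1233]
tcp_rot: [0.3, 0.954, -0.0, -0.0]
force: [-0.3, -0.0, -3.2]
finger_gap: 0.487
finger_force: 25.0
t 9.4 tcp [503.8 172.7 123.3] y-yaw 55.05 tilt [-0. -0. -1.] q7 0.7
[array([[407. , 215.1]]), array([[259.7, 162.2]])]
```

View pics/c3.png

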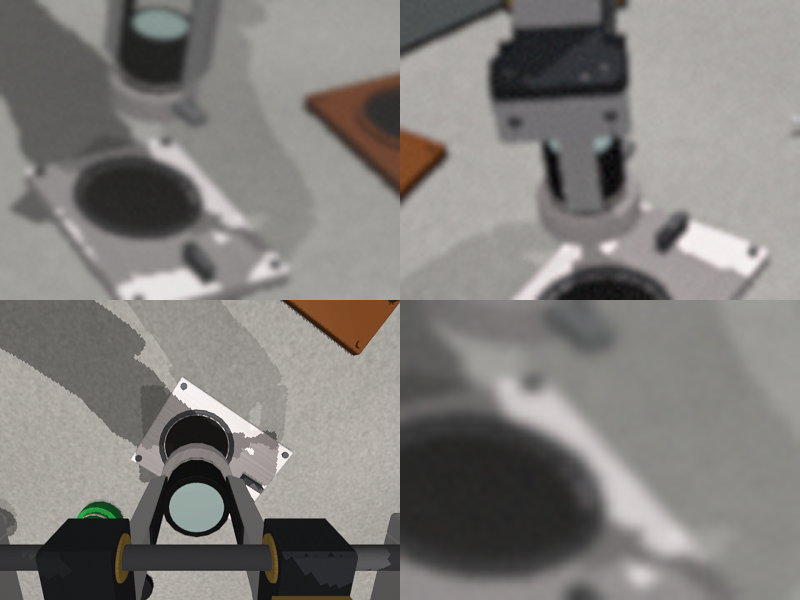

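Oops: my rows summed to -1.718 instead of -1.588, so the tool yaw is 55° rather than 47.8°. The key (scene about (409,215)) is therefore past the bar direction. I'll turn back 0.127 rad, then check the key direction in the scene view before lowering. There is about 98 mm of height left.

```bash
python3 -m pendant '-1 0 0 0 0.06; -1 0 0 0 0.067; -1 0 0 0.03 0; -1 0 0 0.03 0; -1 0 0 0 0; -1 0 0 0 0';  python3 - <<'E'
from w import *
im,c,s,R=look("w4")
a=vision.capture("scene");b=vision.capture("side");cv2.imwrite("pics/a4.png",a[:,:,::-1]);cv2.imwrite("pics/b4.png",b[:,:,::-1])
f=lambda i,x,y,w,h:cv2.resize(i[y:y+h,x:x+w],(400,300),interpolation=cv2.INTER_CUBIC)
cv2.imwrite("pics/c4.png",np.hstack([f(a,370,210,60,45),f(b,220,165,60,45)])[:,:,::-1])
P=np.array(s["tcp_pos"]);z=P[2]-.0232;print("underside",z)
for n in("scene","side"):
  for d in(15,21.5,28):
    th=np.radians(d);u=np.array([np.cos(th),np.sin(th),0]);print(n,d,proj(n,[np.r_[P[:2],z+.017]+u*.03,np.r_[P[:2],z+.017]+u*.052]).round(1).tolist())
E
```

```text
clock: 10.15
tcp_pos: [0.5037, 0.1734, 0.0635]
tcp_rot: [0.359, 0.933, -0.0, -0.0]
force: [0.4, 0.3, -2.9]
finger_gap: 0.488
finger_force: 25.0
t 10.15 tcp [503.7 173.4  63.5] y-yaw 47.93 tilt [-0.001 -0.001 -1.   ] q7 0.63
underside 0.040317047056794536
scene 15 [[397.5, 231.8], [401.4, 237.6]]
scene 21.5 [[398.9, 231.5], [403.8, 237.1]]
scene 28 [[400.2, 231.2], [406.0, 236.5]]
side 15 [[257.5, 191.4], [264.3, 185.5]]
side 21.5 [[256.1, 190.9], [261.9, 184.5]]
side 28 [[254.7, 190.4], [259.5, 183.7]]
```

View pics/c4.png

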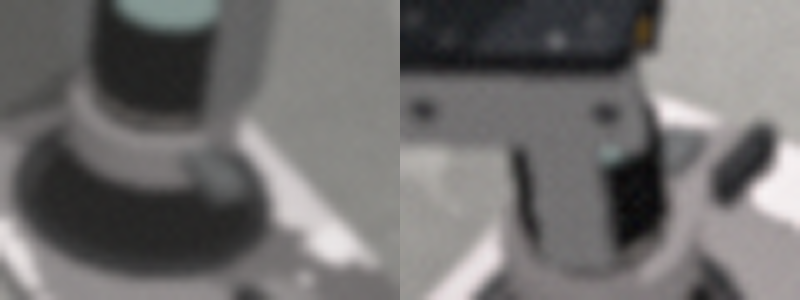

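The scene view shows the key tip at about (404,237), which is the pixel predicted for 21.5°. The foot is over the seat. Lowering gently the remaining 28 mm.

```bash
python3 -m pendant '-1 0 0 0.008 0; -1 0 0 0.008 0; -1 0 0 0.005 0; -1 0 0 0.003 0; -1 0 0 0.002 0; -1 0 0 0.001 0; -1 0 0 0.0005 0; -1 0 0 0 0; -1 0 0 0 0'
```

```text
clock: 11.2
tcp_pos: [0.504, 0.1736, 0.0361]
tcp_rot: [0.359, 0.933, 0.0, 0.0]
force: [-0.2, -0.2, -2.8]
finger_gap: 0.488
finger_force: 25.0
```

```bash
python3 -m pendant '-1 0 0 0.0005 0; -1 0 0 0.0005 0; -1 0 0 0 0'; python3 -m pendant '-1 0 0 0.0005 0; -1 0 0 0 0'
```

```text
clock: 11.5
tcp_pos: [0.504, 0.1736, 0.0354]
tcp_rot: [0.359, 0.933, 0.0, 0.0]
force: [-0.2, -0.3, 2.0]
finger_gap: 0.484
finger_force: 25.0
clock: 11.7
tcp_pos: [0.504, 0.1736, 0.0354]
tcp_rot: [0.359, 0.933, 0.0, 0.0]
force: [-0.7, -0.3, 7.6]
finger_gap: 0.486
finger_force: 25.0
```

Contact at TCP z = 35.4 mm, with underside at 12 mm as expected. I'll take off the preload, release, rise and look.

```bash
python3 -m pendant '-1 0 0 -0.0006 0; -1 0 0 0 0; 0.2 0 0 0 0; 0.6 0 0 0 0; 0.6 0 0 0 0; 0.6 0 0 0 0; 0.6 0 0 0 0'; python3 -m pendant '0.6 0 0 -0.01 0; 0.6 0 0 -0.03 0; 0.6 0 0 -0.04 0; 0.6 0 0 -0.04 0; 0.6 0 0 -0.04 0; 0.6 0 0 -0.02 0; 0.6 0 0 0 0; 0.6 0 0 0 0'; python3 - <<'E'
from w import *
im,c,s,R=look("w5");np.savez("w5.npz",K=c[0],R=c[1],t=c[2])
f=lambda i,x,y,w,h:cv2.resize(i[y:y+h,x:x+w],(800,600),interpolation=cv2.INTER_CUBIC)
cv2.imwrite("pics/c5.png",f(im,200,110,240,180)[:,:,::-1])
E
```

```text
clock: 12.4
tcp_pos: [0.5038, 0.1735, 0.035]
tcp_rot: [0.359, 0.933, -0.0, -0.0]
force: [0.3, -0.1, -0.2]
finger_gap: 0.794
finger_force: 0.0
clock: 13.2
tcp_pos: [0.5036, 0.1735, 0.2155]
tcp_rot: [0.359, 0.933, 0.0, 0.0]
force: [0.5, 1.1, -0.0]
finger_gap: 0.804
finger_force: 0.0
t 13.2 tcp [503.6 173.5 215.5] y-yaw 47.96 tilt [ 0.  0. -1.] q7 0.58
```

View pics/c5.png

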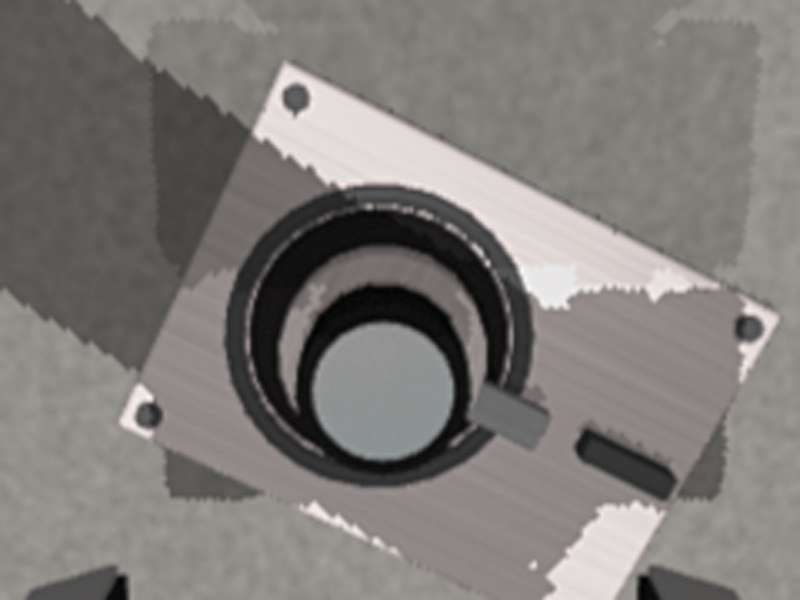

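The objective stands upright and roughly centred in the seat. The key is at crop (510,413) and the bar at crop (627,463), roughly in line. Measuring the angle numerically.

```bash
cat > k.py <<'E'
from m import *
import sys
def run(name):
    d=np.load(f"{name}.npz");c=(d["K"],d["R"],d["t"]);im=cv2.imread(f"pics/{name}.png")[:,:,::-1];i=im.astype(int);mn=i.min(2)
    cp=lambda *p:[(200+x/3.3333,110+y/3.3333) for x,y in p]
    print(im[int(110+413/3.33),int(200+510/3.33)],im[int(110+450/3.33),int(200+400/3.33)],im[int(110+480/3.33),int(200+550/3.33)])
    yx=np.indices(mn.shape)
    def rect(mask,px,rad,z):
        m,cc=big(mask&(np.hypot(yx[1]-px[0],yx[0]-px[1])<rad),px);w=ray("w",hull(m),z,c)[:,:2]*1000
        r=cv2.minAreaRect(w.astype(np.float32));b=cv2.boxPoints(r);e=max((b[1]-b[0],b[2]-b[1]),key=np.linalg.norm);e=e*np.sign(e[0])
        print(" rect",np.round(r[0],1),np.round(r[1],1),"dir",np.round(np.degrees(np.arctan2(e[1],e[0])),1),m.sum(),cc.round(1));return np.array(r[0])
    lens,lc=big((mn>110)&(i[:,:,1]-i[:,:,0]>3),cp((383,391))[0]);e=cv2.fitEllipse((ray("w",hull(lens),.070,c)[:,:2]*1000).astype(np.float32));print("axis",np.round(e[0],1),np.round(e[1],1))
    k=rect((mn>85)&(mn<122),cp((512,413))[0],14,.029);b=rect(mn<75,cp((627,463))[0],20,.024)
    a=lambda v:np.degrees(np.arctan2(v[1],v[0]))
    P=ray("w",cp((287,62),(778,318)),.012,c)[:,:2]*1000;v=P[1]-P[0];print("plate edge",np.linalg.norm(v),a(v))
    u=v/np.linalg.norm(v);n=np.array([-u[1],u[0]]);seat=P[0]+60*u-60*n
    print("seat",seat,"axis->key",a(k-e[0]),"axis->bar",a(b-e[0]),"seat->bar",a(b-seat),np.linalg.norm(b-seat))
run(sys.argv[1])
E
python3 k.py w5
```

```text
[108 108 108] [141 149 149] [141 133 133]
axis [511.5 168.8] [18.4 37.8]
 rect [541.2 189.3] [24.3 18.8] dir 26.7 310 [352.8 234.2]
 rect [577.9 203.3] [33.1 10.2] dir 21.0 291 [387.1 248.6]
plate edge 161.93651089807776 21.044001271152155
seat [504.32785652 172.40441102] axis->key 34.601319206878 axis->bar 27.459226852358796 seat->bar 22.794804985353835 79.75814170989999
```

```bash
sed -i 's/k=rect((mn>85)&(mn<122)/k=rect((mn>92)\&(mn<122)\&(i[:,:,0]-i[:,:,1]<4)/; s/(mn>110)&(i\[:,:,1\]-i\[:,:,0\]>3)/(mn>110)\&(i[:,:,1]-i[:,:,0]>1)\&(np.hypot(yx[1]-315,yx[0]-227.3)<24)/; s/^    yx=.*//; s/^    cp=/    yx=np.indices(mn.shape)\n    cp=/' k.py; python3 k.py w5; python3 - <<'E'
from h import *
d=np.load("w5.npz");c=(d["K"],d["R"],d["t"]);cp=lambda *p:[(200+x/3.3333,110+y/3.3333) for x,y in p]
a=lambda v:np.degrees(np.arctan2(v[1],v[0]))
k=ray("w",cp((490,381),(551,410),(531,450),(470,416)),.029,c)[:,:2]*1000;print(k.round(1).tolist(),a(k[1]-k[0]),a(k[2]-k[3]))
L=ray("w",cp((383.5,391)),.070,c)[0,:2]*1000;t=(k[1]+k[2])/2;print("axis",L,"tip",t,np.linalg.norm(t-L),a(t-L))
E
```

```text
[108 108 108] [141 149 149] [141 133 133]
axis [508.1 170.9] [26.3 37.7]
 rect [542.4 187.2] [22.8 12.2] dir 23.5 247 [352.2 235. ]
 rect [577.9 203.3] [33.1 10.2] dir 21.0 291 [387.1 248.6]
plate edge 161.93651089807776 21.044001271152155
seat [504.32785652 172.40441102] axis->key 25.41266649284495 axis->bar 24.906607355949536 seat->bar 22.794804985353835 79.75814170989999
[[531.0, 190.6], [549.4, 198.0], [554.8, 185.9], [535.0, 179.5]] 22.089703101529285 18.148686989541442
axis [504.96639652 172.62102619] tip [552.08674686 191.988038  ] 50.945152490439376 22.343232200371464
```

Key direction is about 21.5–22.5° against 21–21.5° for the bar. The axis is within 1 mm of the seat centre, and the gripper is well clear. That's good, so I'm handing it in.

```bash
python3 -c "
from bench import ctrl
print(ctrl.sign_off())"
```

```text
the job is handed in; nothing more can be done
None
```

The short objective stands upright in the aluminium dock's seat, within about 1 mm of centre with its key about 1° off the index bar's direction by my measurements; it is released, the tall objective was not touched, and the job was handed in at about 13 s.

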